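# Slide a tray of glued knife handles across the gap and latch it on the curing plate

### The job

The blue tray of freshly glued knife handles has to go on the curing plate: take it by the steel handle at its tail and slide it off the plywood stand, across the open gap and between the plate's side guides, keeping it level all the way so that neither end dips into the gap, without lifting it off and without forcing it. Then press it gently home against the sprung stop, without ramming the stop solid, until the red catch snaps up behind the tray's tail, and let go of it. The handles stay in the tray, and the other things on the bench stay where they are.

Things in the scene. Friction and masses are not known exactly. Their poses are not given: they have to be found in the camera images.
- tray: Blue steel tray, 140 mm long (x; +x is the leading end), 100 mm wide (y), walls 20 mm high, 3 mm thick, about 0.42 kg, with three loose knife handle blanks (0.1 kg in all) lying lengthwise in it. It balances near its middle, so it tips over the stand's edge before its leading end reaches the plate unless its tail is held. Origin: centre of the underside.
- tray_handle (a point): Middle of the tray's handle: a straight round steel bar, 10 mm thick, level across the tray (along its y), 80 mm clear between its posts, over the tail: 60 mm behind the tray's centre, 45 mm above its underside. Walls and blanks below it reach no higher than 22 mm above the underside. 7 N down on it holds the tray flat on the stand. Axes as the tray's.
- stand: Fixed plywood loading stand with two slippery white strips (friction about 0.2) on which the tray starts; top 51.5 mm above the table, 155 mm long, 124 mm wide; 40 N on it is too much. Origin: on the table under the middle of its rounded delivery edge at the gap; +x points across the gap, -x back along the stand. The gap to the curing plate's entry edge is 78 to 90 mm; stand and plate are up to 5 mm out of line and 0.04 rad out of parallel.
- dock: Curing plate: fixed, 236 mm long, 136 mm wide, pale metal bed 50 mm above the table. Origin: on the table under the middle of its rounded entry edge (radius 6 mm); +x = the way the tray goes in. Side guides, 16 mm high, centred on y = 0, leave the tray 2 mm each side from x = 0.056 on and flare towards the entry (16 mm a side at x = 0). More than 40 N of tray on plate is too much.
- dock_entry (a point): Middle of the plate's entry edge at bed height, axes as the plate's. Catch and sprung stop sit on one slide, clamped at an unmeasured place: latched, the tray's centre is at x = 0.100 to 0.126 from here. The tray meets the stop 4 mm before that; the catch springs up 2 mm past it; 4 mm past it the stop is solid. The stop pushes back with 4 N at first touch, 1.5 N more per mm (13 N when the catch rises).
- catch (a joint): Hinge angle of the red spring catch near the plate's entry, a 22 mm wide flap that slopes up away from the entry and stands 8 mm above the bed: 0 = up (as it starts, and again when the tray's tail has passed it), about 0.3 = pressed down under the tray. It takes 1 to 2 N to press down; the tray does that as it slides over.
- stop_bar (a joint): How far the sprung stop (an aluminium bar with a rubber face, across the far end of the bed) is pressed in, in m: 0 = free, 0.004 when the tray is latched, 0.006 where the catch springs up, 0.008 and more (16 N and more) = rammed solid, which must not happen.
- blank_left: Light wooden knife handle blank, 23 x 118 x 19 mm, lying in the tray's left lane. Origin: centre of its underside, y along its length.
- blank_mid: Dark wooden knife handle blank, same size, in the middle lane. Origin: centre of its underside, y along its length.
- blank_right: Light wooden knife handle blank, same size, in the right lane. Origin: centre of its underside, y along its length.
- hammer: Small hammer, 200 x 78 x 20 mm, lying beyond the work; not to be disturbed. Origin: centre of its underside.
- stone: Green whetstone, 46 x 108 x 22 mm, lying beyond the work; not to be disturbed. Origin: centre of its underside.
- marker: Felt marker with red cap, 124 mm long, beyond the work; not to be disturbed. Origin: centre of its underside.

How it is judged:
By the outcome, as a careful person would: the job done as asked, in the order asked, and still so for the second after the job is handed in, with the robot touching nothing.
It also fails if it takes over 72 s, if anything falls off the work surface, if the arm or the gripper's body presses on something with over 40 N, if the wrist force passes 120 N, or if a joint passes its speed limit or range.

### The arm

A 6-joint arm with a two-finger parallel gripper is mounted at the origin on a cart in front of the work surface, level with it; the furniture and walls round the work are solid. World frame = base frame: x ahead of the robot, y to its left, z up, the work surface at z = 0. Lengths are in mm, angles in rad, forces in N, time in s.
With the tool pointing down it reaches from about 275 to 825 mm from the base axis. Payload 4.9 kg.
Tool frame: the origin (TCP) lies at the very end of the fingers, on their centre line; the grasp point (between the pads) lies 19 mm behind it; z points along the fingers, y is the direction in which the jaws open and shut (so a half turn about z gives the same grasp; the last joint's range is limited). The gripper opens to 85 mm and grips with 20 to 120 N. Pads are 22 mm wide; open, the fingers measure 114 mm over their backs; the gripper's body (76 mm by 85 mm) begins 54 mm behind the grasp point. The pads swing forward as they close: fully open they stand 13 mm farther back than shut.
Start: joints at [1.094, 0.326, -0.193, 1.052, 0, 1.437], TCP at [184.864, 518.019, 231.281] pointing down, gripper open.
Joint ranges: [-2.65, 2.65], [-0.97, 1.79], [-1.3, 1.35], [-1.93, 2.1], [-1.47, 1.37], [-3.14, 3.14]. Speed limits (rad/s): [2.57, 2.57, 3.14, 3.14, 3.14, 3.14].

### API

Orientations are given as [roll, pitch, yaw] about the fixed x, y, z axes, in that order (R = Rz(yaw) Ry(pitch) Rx(roll)).
In Python, from bench import bot, solve_ik, imaging gives the robot as it stands. Calls block until the motion is done:
- bot.move_ptp(position, orientation): joint-space move of the TCP to a pose.
- bot.movel(position, rot=None, max_speed=150, threshold=None): straight line of the TCP; rot=None keeps the orientation; max_speed is the mean speed in mm/s. With threshold (N) it stops when the force on the tool has changed by that much, and returns True; else False.
- bot.move_j(angles): joint-space move.
- bot.grip(opening, effort=None): opening from 0.0 (shut) to 1.0 (fully open); effort is the grip in N (None keeps the last); returns when the fingers have stopped.
- bot.dwell(seconds).
- solve_ik(position, orientation): joint angles nearest the present ones, or None.
- bot.get_state(): the state.
- imaging.capture(name): name is "scene" or "top"; returns the picture (384x512x3 uint8, blue, green, red); there is no depth.
- imaging.camera_model(name): a dict with "K" (3x3 intrinsics, pixels), "k1" (the pictures are not rectified: a ray, as slopes to the right and down, at radius r is drawn at 1 + k1 r^2 times it, then the intrinsics apply), "position" and "rotation" of the camera in the world. Camera axes: x right, y up, looking along -z (the intrinsics and any distortion apply to the point x, -y, -z); pixel columns grow to the right and rows downward; lengths in mm; the calibration is good to about 2 mm. A picture is of the moment at which its call begins. camera_model takes no time and is no camera call.
A pose or a line that the arm cannot do raises bot.IKError and nothing moves.
- bot.sign_off(): hands the job in, once; it reports no verdict.
The state is a dict: "t": time; "qpos": joint angles; "joint_velocities": joint speeds; "effort": joint torques, N m; "tcp_pos": TCP position; "orientation": TCP orientation; "contact_force": force on the tool from outside, world axes, zero at the start; "wrist_torque": the same for the moment, N m; "opening": opening from 0.0 (shut) to 1.0 (fully open).
Only numpy, scipy, OpenCV 4.12 (cv2) and the standard library are available. Lean on these libraries where they do the work, as an engineer would, in place of code of your own. Each camera call takes 0.05 s, during which the arm holds its last target.

## Working session

There is one attempt and no reset: what is moved stays moved. The work goes in short steps, each a Python script; the robot and the scene stay as the last script left them, time stands still between calls to the robot, and variables do not carry over. Pictures are saved under pics/ and viewed, and the job is handed in when it is done.

```bash
mkdir -p pics; ls; python3 - <<'E'
from bench import bot, solve_ik, imaging
import cv2
for n in("scene","top"):
    im=imaging.capture(n); cv2.imwrite(f"pics/{n}0.png",im)
    print(n,imaging.camera_model(n))
print(bot.get_state())
E
```

```text
pics
scene {'K': array([[460.43152605,   0.        , 260.15011025],
       [  0.        , 460.43152605, 198.88772336],
       [  0.        ,   0.        ,   1.        ]]), 'k1': 0.0554608927890896, 'position': array([ 33.09194917, 424.9573803 , 639.94769428]), 'rotation': array([ 0.84078341, -0.01668743, -2.06147954])}
top {'K': array([[421.95818002,   0.        , 258.24308858],
       [  0.        , 421.95818002, 190.80376298],
       [  0.        ,   0.        ,   1.        ]]), 'k1': 0.015534177984467172, 'position': array([444.36060145, 120.87723203, 934.83075352]), 'rotation': array([ 0.15170741, -0.00947573, -1.57163774])}
{'t': 0.1, 'qpos': array([ 1.09382097e+00,  3.26896888e-01, -1.93439373e-01,  1.05203847e+00,
       -1.98748642e-07,  1.43658493e+00]), 'joint_velocities': array([ 1.51101046e-03, -1.27178240e-03,  9.14080557e-04,  4.61105524e-05,
        1.13897982e-03, -9.48850948e-05]), 'effort': array([ 9.81710218e-04, -4.44242191e+01,  2.63036674e+01,  7.98141409e-03,
        1.00091310e-05,  1.22729722e-05]), 'tcp_pos': array([184.60731523, 517.54688931, 230.58228443]), 'orientation': array([-3.14002842e+00, -2.11007170e-04,  2.79882854e+00]), 'contact_force': array([ 0.09638499, -0.11670283, -0.13716333]), 'wrist_torque': array([-0.04964707,  0.00122644,  0.00721093]), 'opening': 1.0016588023494797}
```

View pics/scene0.png

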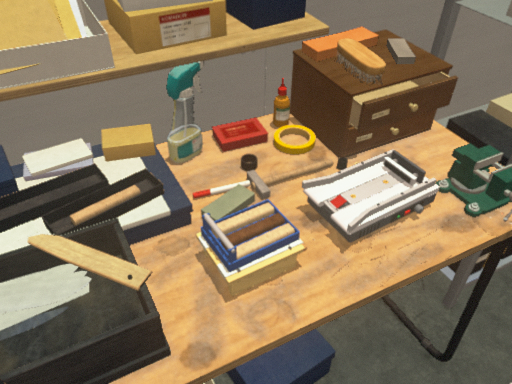

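View pics/top0.png

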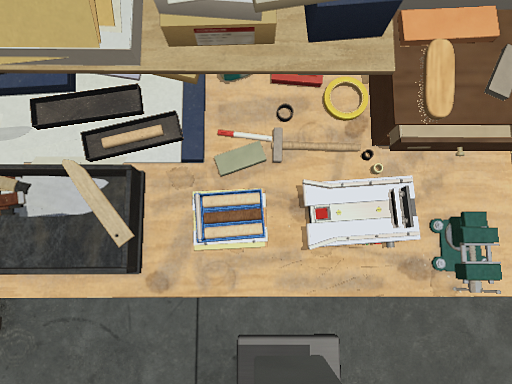

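The tray is at about (232,218) in the top view, with its tail and handle on the left. The plate is at about (360,212), so travel runs to the right, world −y. I'll enlarge both.

```bash
python3 - <<'E'
import cv2
im=cv2.imread("pics/top0.png")
def crop(im,x0,y0,x1,y1,s,n):
    c=cv2.resize(im[y0:y1,x0:x1],None,fx=s,fy=s,interpolation=cv2.INTER_CUBIC)
    for k in range(x0,x1,10): cv2.putText(c,str(k),((k-x0)*s,8),0,.3,(0,0,255),1); cv2.line(c,((k-x0)*s,10),((k-x0)*s,14),(0,0,255),1)
    for k in range(y0,y1,10): cv2.putText(c,str(k),(0,(k-y0)*s+3),0,.3,(0,0,255),1)
    cv2.imwrite(n,c)
crop(im,185,180,285,255,8,"pics/t_tray.png")
crop(im,295,165,435,260,5,"pics/t_dock.png")
im=cv2.imread("pics/scene0.png")
crop(im,190,190,310,290,6,"pics/s_tray.png")
crop(im,295,140,445,245,5,"pics/s_dock.png")
E
```

```text
(no output)
```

View pics/t_tray.png

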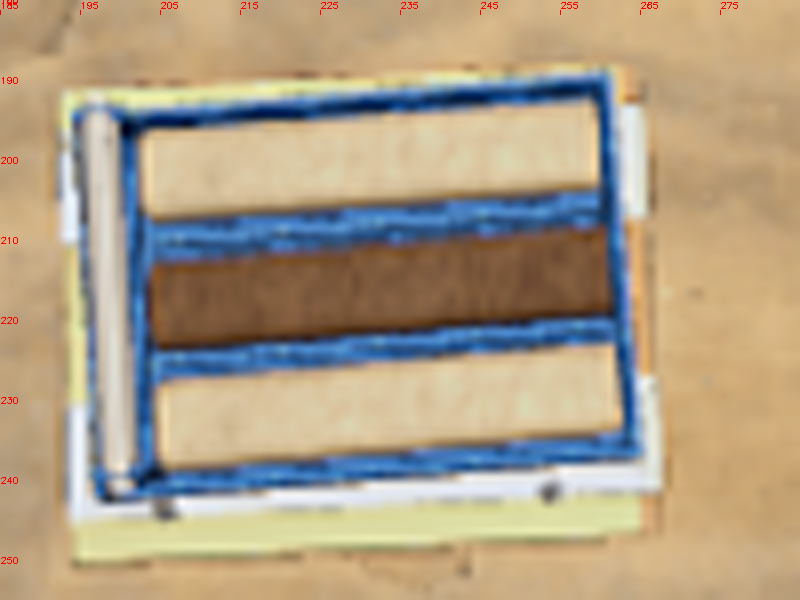

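View pics/t_dock.png

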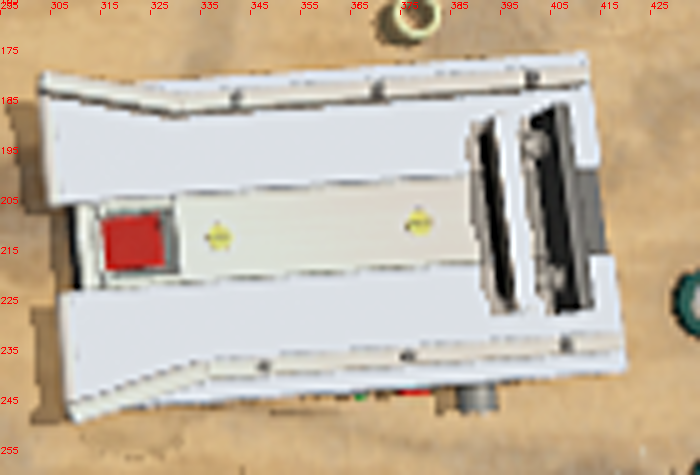

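View pics/s_tray.png

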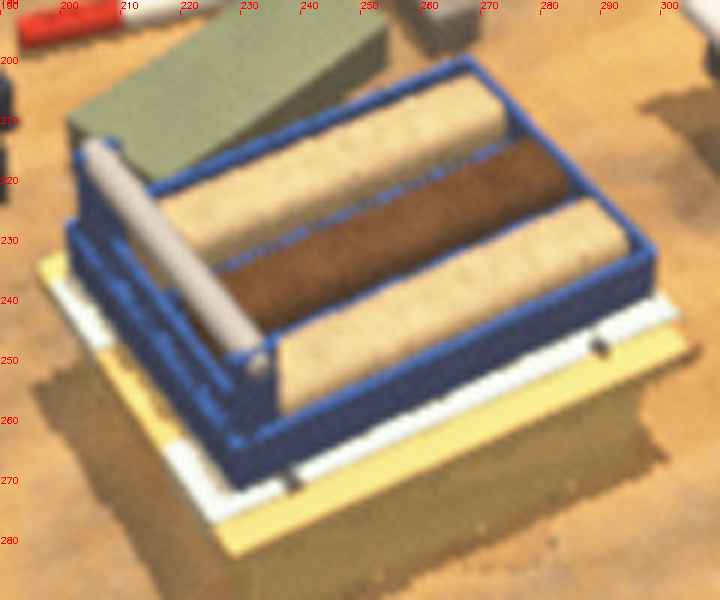

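View pics/s_dock.png

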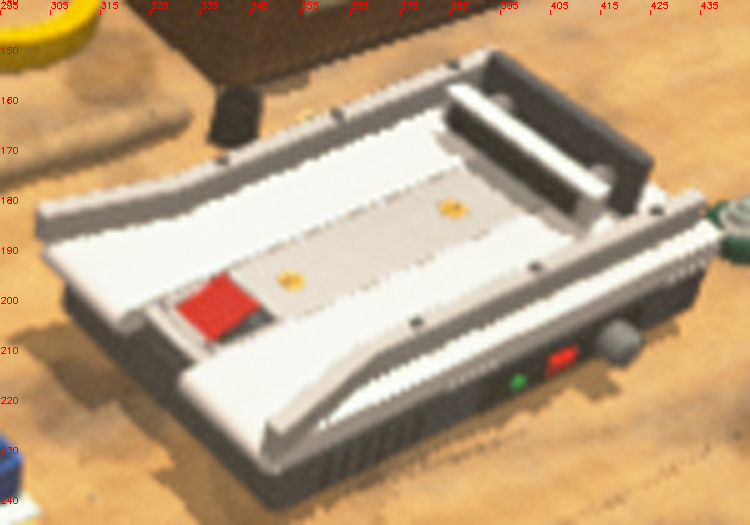

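```bash
cat > geo.py <<'E'
import numpy as np, cv2
from scipy.spatial.transform import Rotation as Ro
from scipy.optimize import least_squares
from bench import imaging
C={n:imaging.camera_model(n) for n in("scene","top")}
def proj(n,P):
    c=C[n]; R=Ro.from_euler('xyz',c["rotation"]).as_matrix()
    q=(np.atleast_2d(P)-c["position"])@R
    u=q[:,:2]/-q[:,2:]; u=u*[1,-1]; r2=(u**2).sum(1,keepdims=True); u=u*(1+c["k1"]*r2)
    return u*c["K"][0,0]+c["K"][:2,2]
def world(x,y,a,p,z0=0):
    p=np.atleast_2d(p); c,s=np.cos(a),np.sin(a)
    return np.c_[x+c*p[:,0]-s*p[:,1], y+s*p[:,0]+c*p[:,1], z0+p[:,2]]
def fit(obs,x0,z0=0):
    "obs: list (cam, localpt, pixel)"
    f=lambda v: np.concatenate([(proj(n,world(*v,p,z0))[0]-u) for n,p,u in obs])
    r=least_squares(f,x0,x_scale=[1,1,.01],loss='soft_l1'); return r.x,f(r.x).reshape(-1,2)
def crop(im,x0,y0,x1,y1,s,n):
    c=cv2.resize(im[y0:y1,x0:x1],None,fx=s,fy=s,interpolation=cv2.INTER_CUBIC)
    for k in range(x0,x1,10): cv2.putText(c,str(k),((k-x0)*s,8),0,.3,(0,0,255),1)
    for k in range(y0,y1,10): cv2.putText(c,str(k),(0,(k-y0)*s+3),0,.3,(0,0,255),1)
    cv2.imwrite(n,c)
E
python3 - <<'E'
from geo import *
np.set_printoptions(precision=2,suppress=True)
tt=lambda X,Y:np.array([185+X/8,180+Y/8])-.4
ts=lambda X,Y:np.array([190+X/6,190+Y/6])-.4
dt=lambda X,Y:np.array([295+X/5,165+Y/5])-.4
ds=lambda X,Y:np.array([295+X/5,140+Y/5])-.4
L=[70,50,20];
T=[("top",[70,50,20],tt(612,72)),("top",[70,-50,20],tt(640,457)),("top",[-70,-50,20],tt(97,502)),("top",[-70,50,20],tt(75,108))]
S=[("scene",[70,50,20],ts(468,56)),("scene",[70,-50,20],ts(657,246)),("scene",[-70,-50,20],ts(240,444)),("scene",[-70,50,20],ts(66,222)),("scene",[-70,-50,0],ts(240,491)),("scene",[70,-50,0],ts(655,290))]
x0=[400,230,-1.57]
for o in (T,S,T+S):
    v,r=fit(o,x0,51.5); print("tray",v,"handle",world(*v,[-60,0,45],51.5)); print(r.ravel())
D=[("top",[0,21,46],dt(50,203)),("top",[0,-22,46],dt(60,292)),("top",[56,52,66],dt(178,114)),("top",[56,-52,66],dt(207,362)),("top",[0,66,66],dt(42,90)),("top",[0,-66,66],dt(75,410)),("top",[230,52,66],dt(580,83)),("top",[230,-52,66],dt(618,338))]
v,r=fit(D,[420,50,-1.57]); print("dock",v);print(r)
# stand top strips ends
St=[("top",[-155,62,48],tt(64,93)),("top",[-155,-62,48],tt(77,563)),("top",[0,-62,48],tt(640,530)),("top",[0,62,48],tt(640,68))]
w,r=fit(St,[400,150,-1.57]); print("stand",w);print(r)
d=np.array(v[:2])-w[:2]; print("gap",d)
E
```

```text
tray [526.19 172.27  -1.5 ] handle [[521.71 232.1   96.5 ]]
[ 0.23 -0.14  0.49  0.12 -0.44 -0.29 -0.26  0.31]
tray [530.   168.85  -1.48] handle [[524.82 228.62  96.5 ]]
[-0.12 -1.32  0.63 -0.25 -0.25  0.29 -0.4  -0.47  0.09  0.5   0.12  0.41]
tray [527.89 170.31  -1.49] handle [[522.82 230.1   96.5 ]]
[ 0.9  -1.27  1.66 -1.09  0.81 -0.81  0.48 -0.15 -0.18 -0.38  0.56  0.88
 -0.61  1.5  -0.7   0.52 -0.26  1.71  0.05  1.55]
dock [528.7   13.81  -1.5 ]
[[-0.64 -0.11]
 [-0.79  2.32]
 [ 0.23 -0.09]
 [-0.49  0.24]
 [ 0.13  0.04]
 [-0.64 -0.47]
 [ 2.55  0.15]
 [ 1.53 -1.15]]
stand [524.66  95.35  -1.52]
[[-0.66 -0.2 ]
 [-0.89  0.01]
 [ 3.24  0.56]
 [ 0.27 -0.38]]
gap [  4.04 -81.54]
```

```bash
python3 - <<'E'
from geo import *
np.set_printoptions(precision=3,suppress=True)
im=cv2.imread("pics/top0.png"); 
def ov(im,n,v,polys,z0,col,x0,y0,s,c):
    for p in polys:
        p=np.array(p,float)
        u=proj(n,world(*v,p,z0)); 
        cv2.polylines(c,[np.int32((u+.5-[x0,y0])*s*16)],False,col,1,cv2.LINE_AA,4)
G=[[[0,66,66],[56,52,66],[236,52,66]],[[0,-66,66],[56,-52,66],[236,-52,66]],[[0,66,50],[56,52,50],[236,52,50]],[[0,-66,50],[56,-52,50],[236,-52,50]],[[0,68,50],[236,68,50],[236,-68,50],[0,-68,50],[0,68,50]]]
v=[528.7,13.8,-1.50]
x0,y0=295,165
c=cv2.resize(im[y0:260,x0:435],None,fx=5,fy=5,interpolation=cv2.INTER_CUBIC)
ov(im,"top",v,G,0,(0,0,255),x0,y0,5,c); cv2.imwrite("pics/ovt.png",c)
im=cv2.imread("pics/scene0.png");x0,y0=295,140
c=cv2.resize(im[y0:245,x0:445],None,fx=5,fy=5,interpolation=cv2.INTER_CUBIC)
ov(im,"scene",[532,10,-1.49],G,0,(0,0,255),x0,y0,5,c); cv2.imwrite("pics/ovs.png",c)
E
```

```text
(no output)
```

View pics/ovt.png

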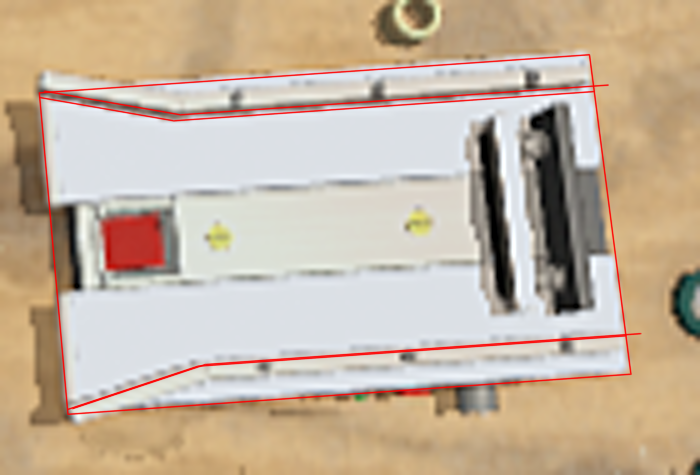

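View pics/ovs.png

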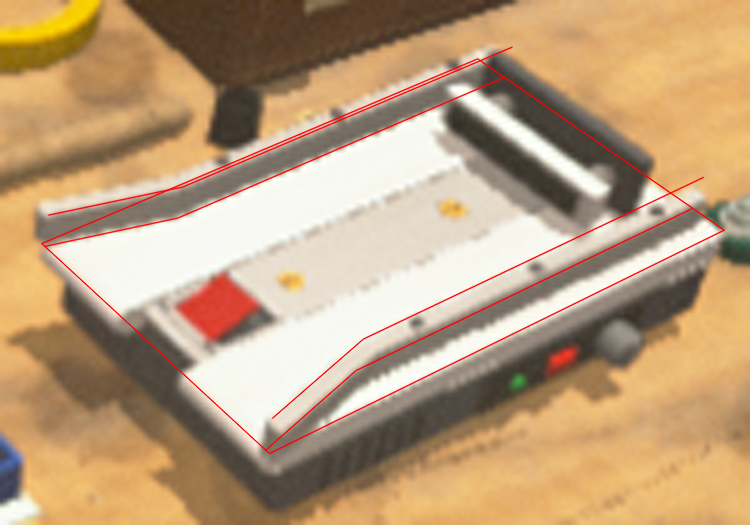

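Overlays match: in the top view the plate frame is within about 1 px of the guides. Using the top camera for relative positions, the tray is roughly parallel to the plate but about 9 mm left of its axis. Next I'll check IK along the path, then approach the handle.

```bash
python3 - <<'E'
from geo import *
from bench import bot, solve_ik
np.set_printoptions(precision=3,suppress=True)
tt=lambda X,Y:np.array([185+X/8,180+Y/8])-.4
T=[("top",[70,50,20],tt(612,72)),("top",[70,-50,20],tt(640,457)),("top",[-70,-50,20],tt(97,502)),("top",[-70,50,20],tt(75,108))]
v,_=fit(T,[500,170,-1.5],51.5); print(v)
H=[("top",[0,-40,5],tt(119,470)),("top",[0,40,5],tt(99,120))]
h,r=fit(H,[520,230,-1.5],96.5); print("handle direct",h,r)
for psi in (v[2]+np.pi/2, v[2]+3*np.pi/2):
    print(psi,[solve_ik([x,y,77.5],[np.pi,0,psi]) for x,y in((523,231),(532,60),(535,-30))])
E
```

```text
[526.187 172.266  -1.496]
handle direct [520.458 231.541  -1.492] [[-0.069 -1.638]
 [ 0.069  1.842]]
0.07460338643799047 [array([ 0.287,  0.51 , -0.337,  0.724,  0.   , -2.929]), array([-0.026,  0.454, -0.436,  0.68 ,  0.   ,  3.041]), array([-0.194,  0.455, -0.435,  0.681,  0.   ,  2.873])]
3.216196040027784 [array([ 0.287,  0.51 , -0.337,  0.724,  0.   ,  0.212]), array([-0.026,  0.454, -0.436,  0.68 ,  0.   , -0.1  ]), array([-0.194,  0.455, -0.435,  0.681,  0.   , -0.268])]
```

```bash
cat > cfg.py <<'E'
import numpy as np
from bench import bot, solve_ik, imaging
np.set_printoptions(precision=2,suppress=True)
A=-1.496; PSI=A+1.5*np.pi
def rot(a=A): return [np.pi,0,a+1.5*np.pi]
d=np.array([np.cos(A),np.sin(A),0]); l=np.array([-np.sin(A),np.cos(A),0])
def st(tag=""):
    s=bot.get_state(); f=s["contact_force"]
    print(tag,"t%.1f"%s["t"],"tcp",s["tcp_pos"],"along %.1f lat %.1f z %.1f"%(f@d,f@l,f[2]),"tq",s["wrist_torque"],"op %.2f"%s["opening"]); return s
E
python3 - <<'E'
from cfg import *
import cv2
from geo import crop
P=np.array([522.5,231,0])
bot.move_ptp(P+[0,0,160],rot()); st()
bot.movel(P+[0,0,110],max_speed=100); st()
cv2.imwrite("pics/s1.png",cv2.resize(imaging.capture("scene")[150:300,150:330],None,fx=4,fy=4)); 
E
```

```text
t1.8 tcp [522.14 231.74 160.14] along 0.9 lat -0.9 z -0.8 tq [ 0.   -0.01  0.01] op 1.00
 t2.4 tcp [522.58 231.34 110.26] along -0.7 lat 0.2 z 1.2 tq [ 0.01 -0.01 -0.07] op 1.00
```

View pics/s1.png

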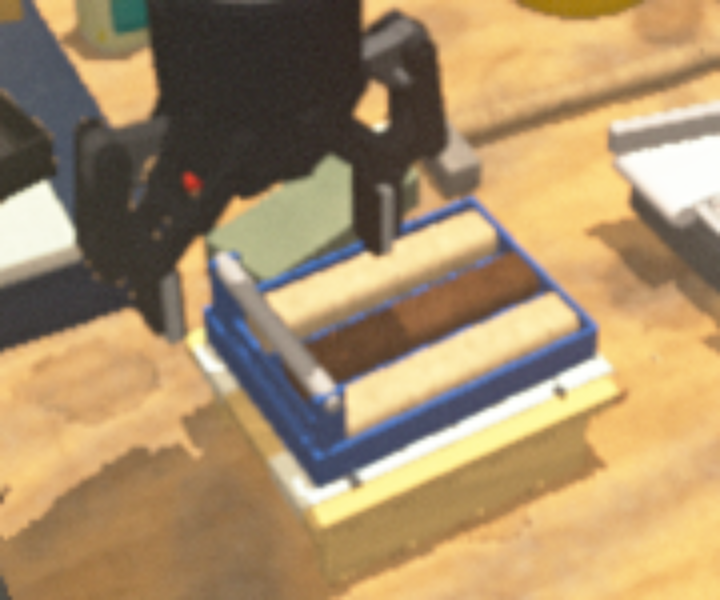

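The fingers, at about (170,300) and (380,215) in the crop, straddle the bar at about (275,325). Descend and grip.

```bash
python3 - <<'E'
from cfg import *
import cv2
P=np.array([522.5,231,78.5])
print(bot.movel(P,max_speed=50,threshold=6)); st("down")
bot.grip(0.3,20); st("pre")
bot.grip(0.0,25); st("g25")
bot.grip(0.0,70); bot.dwell(.3); st("g70")
cv2.imwrite("pics/s2.png",cv2.resize(imaging.capture("scene")[150:300,150:330],None,fx=4,fy=4)); 
E
```

```text
False
down t3.2 tcp [522.6  231.01  78.51] along 0.4 lat 0.0 z 0.5 tq [-0.05  0.03 -0.01] op 1.00
pre t3.8 tcp [522.49 231.    78.51] along 0.4 lat 0.5 z 0.4 tq [-0.01  0.03 -0.02] op 0.30
g25 t4.1 tcp [522.58 230.96  78.59] along 1.2 lat -0.5 z 0.2 tq [-0.06 -0.02  0.01] op 0.10
g70 t4.6 tcp [522.67 231.02  78.66] along 0.8 lat 0.3 z 2.8 tq [-0.12  0.03  0.01] op 0.09
```

View pics/s2.png

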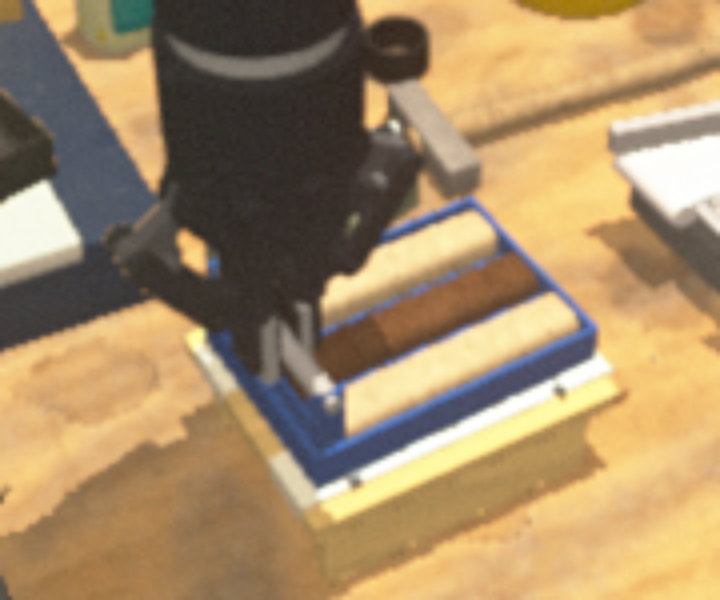

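```bash
cat >> cfg.py <<'E'
S=np.array([522.6,231.0]); T0=np.array([526.19,172.27]); D=np.array([528.7,13.8]); AD=-1.50
dd=np.array([np.cos(AD),np.sin(AD)]); ll=np.array([-dd[1],dd[0]])
def tgt(c,lat,z):
    p=S+(D+c*dd+lat*ll-T0); return [p[0],p[1],z]
E
python3 - <<'E'
from cfg import *
import cv2
z=78.5
for k in range(4):
    s=st("z%.1f"%z)
    if s["contact_force"][2]>6: break
    z-=.4; bot.movel([522.6,231,z],max_speed=20); bot.dwell(.1)
for c,lat in((-145,7.5),(-120,4.5),(-100,1.5)):
    bot.movel(tgt(c,lat,z),rot(),max_speed=40); s=st("c%d z%.2f"%(c,z))
    f=s["contact_force"][2]; z+=np.clip((f-7)/12,-.4,.4)
cv2.imwrite("pics/s3.png",cv2.resize(imaging.capture("scene")[130:300,150:380],None,fx=3.4,fy=3.4)); 
cv2.imwrite("pics/t3.png",cv2.resize(imaging.capture("top")[160:270,180:440],None,fx=3,fy=3)); 
E
```

```text
z78.5 t4.7 tcp [522.69 231.    78.67] along 0.0 lat 0.3 z 3.0 tq [-0.12  0.04  0.01] op 0.09
z78.1 t5.0 tcp [522.73 231.01  78.62] along 0.8 lat -1.0 z 5.6 tq [-0.18  0.23 -0.03] op 0.09
z77.7 t5.4 tcp [522.84 231.04  78.63] along 1.1 lat -1.8 z 9.2 tq [-0.2   0.34 -0.06] op 0.08
c-145 z77.70 t5.9 tcp [523.27 217.95  78.63] along 0.8 lat 0.1 z 7.2 tq [-0.07  0.05  0.05] op 0.09
c-120 z77.72 t6.6 tcp [522.1  192.97  78.63] along -0.2 lat -0.4 z 6.4 tq [0.07 0.05 0.01] op 0.09
c-100 z77.67 t7.3 tcp [520.61 172.71  78.63] along 0.4 lat -0.2 z 6.2 tq [-0.01  0.06  0.05] op 0.09
```

View pics/s3.png

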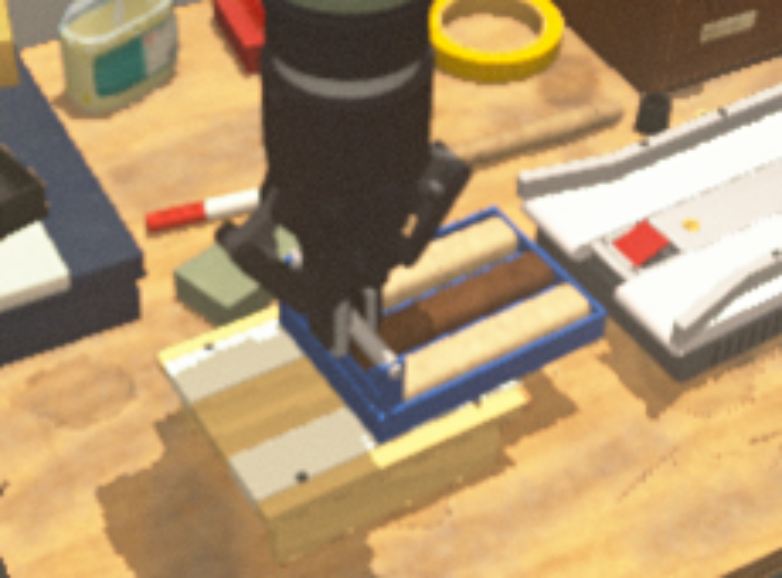

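View pics/t3.png

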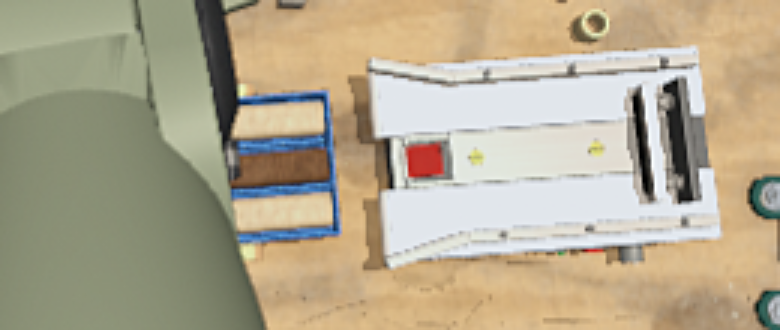

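Level so far, with the tail on the stand and the lead over the gap. I'll check lateral alignment more closely in the top view.

```bash
python3 - <<'E'
from cfg import *
from geo import crop,proj,world
import cv2
im=imaging.capture("top"); cv2.imwrite("pics/top4.png",im)
x0,y0,sc=255,170,7
c=cv2.resize(im[y0:255,x0:365],None,fx=sc,fy=sc,interpolation=cv2.INTER_CUBIC)
def ov(v,polys,z0,col):
    for p in polys:
        u=proj("top",world(*v,np.array(p,float),z0)); cv2.polylines(c,[np.int32((u+.5-[x0,y0])*sc*16)],False,col,1,cv2.LINE_AA,4)
G=[[[0,66,66],[56,52,66],[236,52,66]],[[0,-66,66],[56,-52,66],[236,-52,66]],[[0,0,66],[236,0,66]]]
ov([*D,AD],G,0,(0,0,255))
t=D-100*dd+1.5*ll
ov([*t,-1.496],[[[70,50,20],[70,-50,20],[-70,-50,20],[-70,50,20],[70,50,20]],[[-70,0,20],[200,0,20]]],51.5,(0,160,0))
cv2.imwrite("pics/ov4.png",c)
E
```

```text
(no output)
```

View pics/ov4.png

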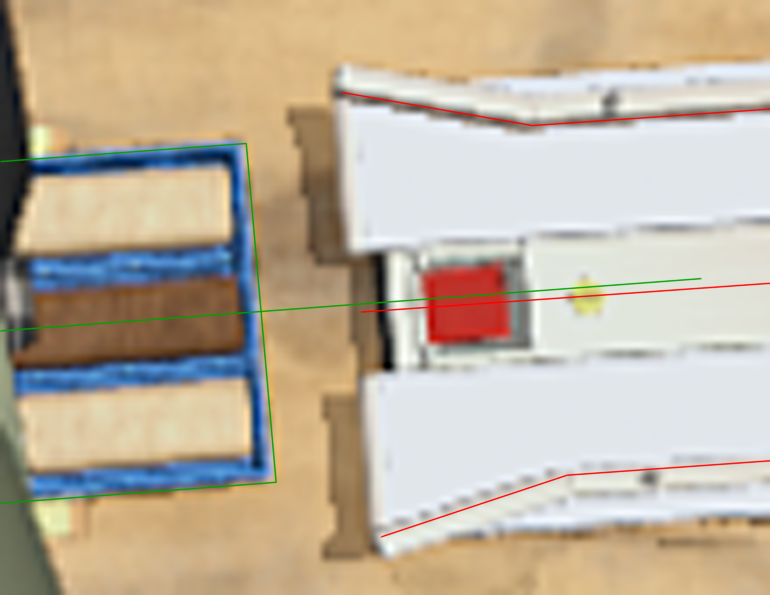

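Lateral cues agree to about 1 mm, so I'll aim at lat 0 and correct from the forces. Now crossing.

```bash
python3 - <<'E'
from cfg import *
import cv2
z=77.65
for c in(-80,-65,-50,-40,-30):
    bot.movel(tgt(c,0,z),rot(-1.498),max_speed=30); s=st("c%d z%.2f"%(c,z))
    f=s["contact_force"][2]; z+=np.clip((f-6)/15,-.2,.2)
    if abs(s["contact_force"]@l)>6 or abs(s["contact_force"]@d)>7: print("STOP");break
cv2.imwrite("pics/s5.png",cv2.resize(imaging.capture("scene")[130:260,210:420],None,fx=3.6,fy=3.6)); 
cv2.imwrite("pics/t5.png",cv2.resize(imaging.capture("top")[165:260,280:430],None,fx=5,fy=5)); 
E
```

```text
c-80 z77.65 t8.3 tcp [520.54 152.93  78.6 ] along -0.2 lat 0.0 z 7.3 tq [0.21 0.01 0.01] op 0.09
c-65 z77.74 t8.9 tcp [521.53 137.82  78.62] along 0.4 lat -0.7 z 6.5 tq [ 0.13  0.05 -0.02] op 0.09
c-50 z77.77 t9.6 tcp [522.79 122.96  78.81] along -1.8 lat -0.6 z 7.1 tq [ 0.23  0.03 -0.06] op 0.09
c-40 z77.84 t10.1 tcp [523.25 113.08  78.65] along -1.0 lat 0.1 z 6.6 tq [ 0.24  0.04 -0.02] op 0.09
c-30 z77.88 t10.5 tcp [523.89 102.93  78.63] along -1.0 lat 0.8 z 6.7 tq [ 0.18 -0.02  0.02] op 0.09
```

View pics/s5.png

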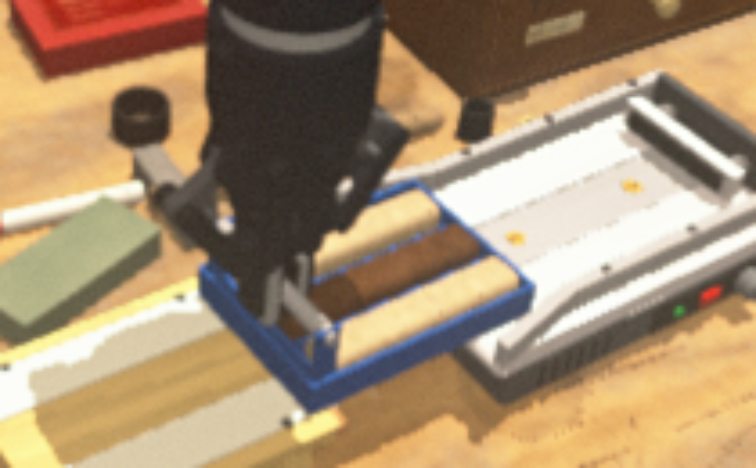

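View pics/t5.png

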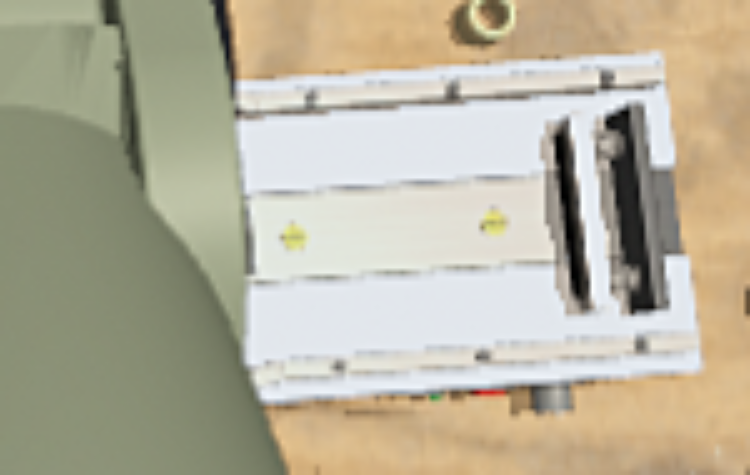

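The lead is on the plate inside the flare, the tail still on the stand, forces small. Now the handover off the stand, with the press eased.

```bash
python3 - <<'E'
from cfg import *
import cv2
lat=0
for c,z in((-24,78.1),(-19,78.3),(-15,78.3),(-11,78.1),(-7,77.8),(-3,77.5),(1,77.3),(5,77.2)):
    bot.movel(tgt(c,lat,z),rot(-1.499),max_speed=20); s=st("c%d z%.2f lat%.1f"%(c,z,lat))
    fl=s["contact_force"]@ [*ll,0]
    lat+=np.clip(fl/10,-.5,.5) if abs(fl)>1.5 else 0
    if abs(fl)>8 or abs(s["contact_force"]@d)>8: print("STOP");break
cv2.imwrite("pics/s6.png",cv2.resize(imaging.capture("scene")[120:250,230:440],None,fx=3.6,fy=3.6)); 
E
```

```text
c-24 z78.10 lat0.0 t11.1 tcp [523.98  96.61  78.57] along -1.2 lat -0.8 z 6.5 tq [0.36 0.02 0.03] op 0.09
c-19 z78.30 lat0.0 t11.5 tcp [524.04  91.18  78.49] along -0.5 lat -0.6 z 5.5 tq [ 0.21 -0.05 -0.02] op 0.09
c-15 z78.30 lat0.0 t11.8 tcp [523.65  86.68  77.82] along 1.8 lat -0.2 z 0.6 tq [-0.31 -0.12 -0.03] op 0.09
c-11 z78.10 lat0.0 t12.2 tcp [523.68  83.25  77.52] along -0.1 lat 0.4 z -3.6 tq [ 0.   -0.04  0.02] op 0.09
c-7 z77.80 lat0.0 t12.5 tcp [524.52  79.25  77.7 ] along 0.1 lat 0.7 z -3.5 tq [-0.02 -0.03 -0.04] op 0.09
c-3 z77.50 lat0.0 t12.9 tcp [525.    75.21  77.51] along 0.2 lat -0.1 z -3.3 tq [-0.08 -0.03  0.04] op 0.09
c1 z77.30 lat0.0 t13.2 tcp [525.26  71.22  77.3 ] along 0.6 lat 0.4 z -2.9 tq [-0.15 -0.06  0.02] op 0.09
c5 z77.20 lat0.0 t13.6 tcp [525.49  67.25  77.18] along 0.2 lat -0.6 z -3.0 tq [-0.03 -0.02  0.03] op 0.09
```

View pics/s6.png

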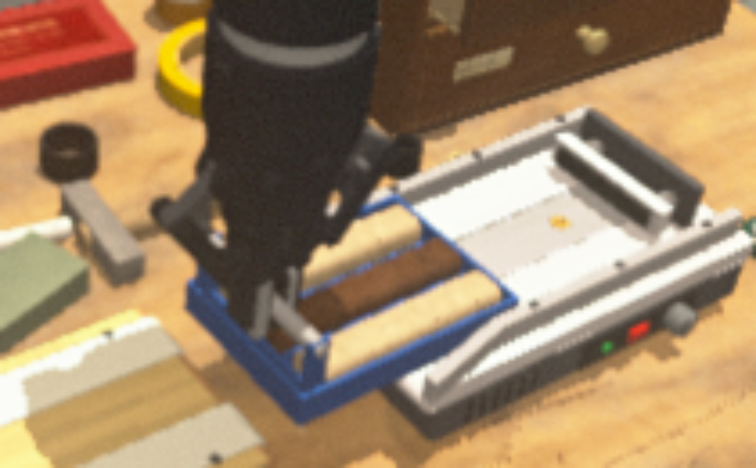

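Tail is off the stand, and the handle height (77.2) matches level on the bed (77.1). Guide forces are near zero, so I'll continue in.

```bash
python3 - <<'E'
from cfg import *
import cv2
lat=0;z=77.15
for c in range(11,84,6):
    bot.movel(tgt(c,lat,z),rot(-1.50),max_speed=25); s=st("c%d z%.2f lat%.1f"%(c,z,lat))
    fl=s["contact_force"]@ [*ll,0]
    lat+=np.clip(fl/10,-.5,.5) if abs(fl)>1.5 else 0
    if abs(fl)>8 or s["contact_force"]@d<-5: print("STOP");break
cv2.imwrite("pics/s7.png",cv2.resize(imaging.capture("scene")[120:250,250:460],None,fx=3.6,fy=3.6)); 
cv2.imwrite("pics/t7.png",cv2.resize(imaging.capture("top")[165:260,280:430],None,fx=5,fy=5)); 
E
```

```text
c11 z77.15 lat0.0 t14.0 tcp [525.96  61.17  77.17] along 0.2 lat 0.1 z -2.6 tq [-0.1  -0.01 -0.06] op 0.09
c17 z77.15 lat0.0 t14.4 tcp [526.39  55.14  77.15] along 1.4 lat 1.5 z -2.4 tq [-0.1  -0.04 -0.06] op 0.09
c23 z77.15 lat0.2 t14.8 tcp [526.95  49.19  77.14] along 1.0 lat -0.1 z -2.8 tq [-0.14  0.02 -0.  ] op 0.09
c29 z77.15 lat0.2 t15.2 tcp [527.42  43.17  77.18] along 0.9 lat -0.5 z -2.0 tq [-0.15  0.02 -0.  ] op 0.09
c35 z77.15 lat0.2 t15.6 tcp [527.82  37.17  77.16] along 0.3 lat 0.5 z -1.5 tq [-0.09  0.01 -0.03] op 0.09
c41 z77.15 lat0.2 t16.0 tcp [528.26  31.18  77.18] along 0.9 lat 0.1 z -1.8 tq [-0.18  0.02  0.  ] op 0.09
c47 z77.15 lat0.2 t16.4 tcp [528.68  25.2   77.17] along 1.5 lat 0.8 z -0.3 tq [-0.1  -0.05 -0.03] op 0.09
c53 z77.15 lat0.2 t16.8 tcp [529.11  19.21  77.19] along 1.1 lat -0.6 z -1.4 tq [-0.13 -0.01 -0.02] op 0.09
c59 z77.15 lat0.2 t17.2 tcp [529.55  13.19  77.2 ] along 0.3 lat 0.7 z -0.7 tq [-0.17  0.01  0.  ] op 0.09
c65 z77.15 lat0.2 t17.6 tcp [529.94   7.24  77.18] along 1.1 lat -0.6 z -0.5 tq [-0.17 -0.03  0.03] op 0.09
c71 z77.15 lat0.2 t17.9 tcp [530.37   1.23  77.17] along 1.4 lat -0.4 z -0.9 tq [-0.1  -0.07 -0.01] op 0.09
c77 z77.15 lat0.2 t18.3 tcp [530.78  -4.74  77.16] along 0.6 lat 0.3 z 0.3 tq [-0.18 -0.01 -0.02] op 0.09
c83 z77.15 lat0.2 t18.7 tcp [531.21 -10.73  77.16] along 0.7 lat -0.0 z -0.1 tq [-0.11  0.01  0.01] op 0.09
```

View pics/s7.png

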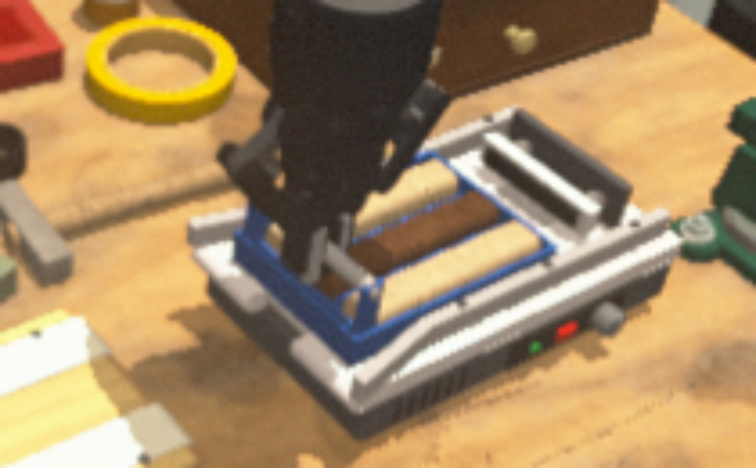

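View pics/t7.png

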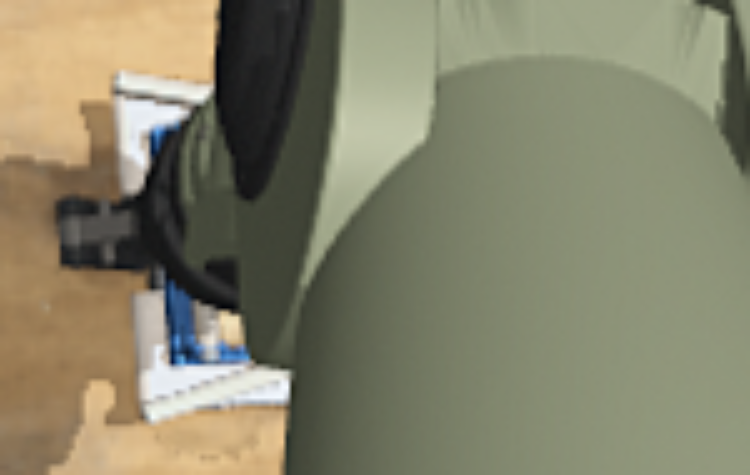

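In the guides with negligible force. Now small steps to find the stop.

```bash
cat >> cfg.py <<'E'
def favg(n=5):
    F=[];P=[]
    for _ in range(n):
        s=bot.get_state();F.append(s["contact_force"]);P.append(s["tcp_pos"]); bot.dwell(.03)
    F=np.mean(F,0);P=np.mean(P,0); c=(P[:2]-S-(D-T0))@dd
    print("t%.1f c_act %.2f along %.2f lat %.2f z %.2f tcpz %.2f"%(s["t"],c,F@[*dd,0],F@[*ll,0],F[2],P[2])); return c,F@[*dd,0],F@[*ll,0]
E
python3 - <<'E'
from cfg import *
z=77.15;lat=.2
c=83; bot.dwell(.1); _,b,_=favg(8)
while c<124:
    c+=2 if c<93 else 1
    bot.movel(tgt(c,lat,z),max_speed=15); _,f,fl=favg(4)
    if f-b<-2.8: break
print("contact at",c)
E
```

```text
t19.2 c_act 83.17 along 0.75 lat -0.05 z 0.25 tcpz 77.16
t19.6 c_act 84.72 along -1.21 lat 0.30 z 0.86 tcpz 77.17
t20.0 c_act 87.21 along -0.21 lat 0.33 z 0.95 tcpz 77.17
t20.4 c_act 89.22 along -0.15 lat -0.36 z 1.17 tcpz 77.16
t20.8 c_act 91.13 along -0.32 lat 0.43 z 1.11 tcpz 77.18
t21.2 c_act 93.13 along -0.75 lat -0.24 z 1.40 tcpz 77.15
t21.6 c_act 94.01 along -1.47 lat -0.37 z 1.42 tcpz 77.17
t22.0 c_act 95.04 along -0.40 lat -0.09 z 1.62 tcpz 77.17
t22.4 c_act 96.09 along -0.79 lat -0.18 z 2.13 tcpz 77.16
t22.8 c_act 97.10 along -1.20 lat 0.17 z 1.84 tcpz 77.17
t23.2 c_act 98.08 along -0.54 lat -0.06 z 1.74 tcpz 77.17
t23.5 c_act 99.07 along -1.02 lat 0.25 z 1.85 tcpz 77.16
t23.9 c_act 100.08 along -0.94 lat -0.14 z 2.26 tcpz 77.17
t24.3 c_act 101.08 along -1.18 lat 0.29 z 1.98 tcpz 77.16
t24.7 c_act 102.08 along -0.83 lat 0.02 z 2.37 tcpz 77.17
t25.1 c_act 103.08 along -0.87 lat -0.50 z 1.98 tcpz 77.15
t25.5 c_act 104.07 along -1.10 lat 0.10 z 2.79 tcpz 77.15
t25.8 c_act 105.08 along -1.11 lat 0.18 z 2.14 tcpz 77.17
t26.2 c_act 106.08 along -1.08 lat 0.26 z 2.15 tcpz 77.17
t26.6 c_act 107.08 along -0.55 lat 0.10 z 2.46 tcpz 77.16
t27.0 c_act 108.07 along -1.05 lat -0.09 z 2.46 tcpz 77.15
t27.4 c_act 109.07 along -0.72 lat -0.28 z 2.52 tcpz 77.16
t27.8 c_act 110.07 along -0.48 lat -0.53 z 3.17 tcpz 77.15
t28.1 c_act 111.09 along -0.69 lat 0.01 z 2.69 tcpz 77.16
t28.5 c_act 112.07 along -0.68 lat -0.35 z 2.89 tcpz 77.15
t28.9 c_act 112.70 along -2.95 lat 0.28 z 2.53 tcpz 77.15
contact at 113
```

The stop was met at c≈112.7. Now pressing in 0.4 mm steps, watching force and travel.

```bash
python3 - <<'E'
from cfg import *
import cv2
z=77.15;lat=.2;c=113
while c<122:
    c+=.5 if c<118 else .3
    bot.movel(tgt(c,lat,z),max_speed=8); ca,f,fl=favg(3)
    if -f>13.9 or ca>119.0: break
print(c)
cv2.imwrite("pics/s8.png",cv2.resize(imaging.capture("scene")[120:250,250:460],None,fx=3.6,fy=3.6)); 
cv2.imwrite("pics/t8.png",cv2.resize(imaging.capture("top")[165:260,280:430],None,fx=5,fy=5)); 
E
```

```text
t29.3 c_act 112.77 along -5.14 lat 0.48 z 3.95 tcpz 77.15
t29.6 c_act 113.09 along -5.84 lat 0.69 z 3.94 tcpz 77.15
t30.0 c_act 113.42 along -5.89 lat 0.18 z 3.88 tcpz 77.16
t30.3 c_act 113.73 along -6.50 lat 1.13 z 3.93 tcpz 77.15
t30.7 c_act 114.05 along -7.16 lat 0.52 z 3.81 tcpz 77.14
t31.0 c_act 114.37 along -7.92 lat 0.91 z 4.13 tcpz 77.14
t31.4 c_act 114.69 along -8.32 lat 0.89 z 4.36 tcpz 77.14
t31.7 c_act 115.00 along -8.47 lat 0.91 z 3.97 tcpz 77.15
t32.1 c_act 115.33 along -9.23 lat 1.25 z 4.62 tcpz 77.14
t32.4 c_act 115.65 along -10.28 lat 0.51 z 4.35 tcpz 77.16
t32.8 c_act 115.79 along -10.14 lat 0.68 z 4.38 tcpz 77.15
t33.1 c_act 115.97 along -10.19 lat 1.27 z 4.20 tcpz 77.14
t33.5 c_act 116.17 along -10.44 lat 0.94 z 4.74 tcpz 77.14
t33.8 c_act 116.34 along -11.35 lat 0.57 z 4.73 tcpz 77.16
t34.2 c_act 116.52 along -11.59 lat 1.46 z 5.03 tcpz 77.14
t34.5 c_act 116.71 along -11.27 lat 1.29 z 4.95 tcpz 77.15
t34.9 c_act 116.92 along -11.96 lat 0.88 z 4.91 tcpz 77.14
t35.2 c_act 117.11 along -12.43 lat 1.99 z 5.35 tcpz 77.14
t35.6 c_act 117.29 along -12.54 lat 1.30 z 4.79 tcpz 77.14
t35.9 c_act 117.53 along -13.12 lat 1.17 z 4.89 tcpz 77.13
t36.3 c_act 117.73 along -12.97 lat 1.37 z 5.36 tcpz 77.14
t36.6 c_act 117.91 along -13.59 lat 1.20 z 5.18 tcpz 77.15
t37.0 c_act 118.09 along -13.85 lat 1.44 z 5.58 tcpz 77.16
t37.3 c_act 118.29 along -13.80 lat 1.83 z 5.51 tcpz 77.14
122.19999999999996
```

View pics/s8.png

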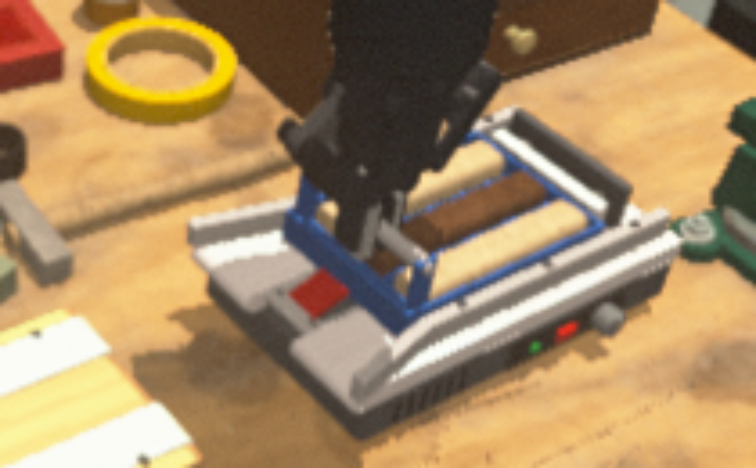

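View pics/t8.png

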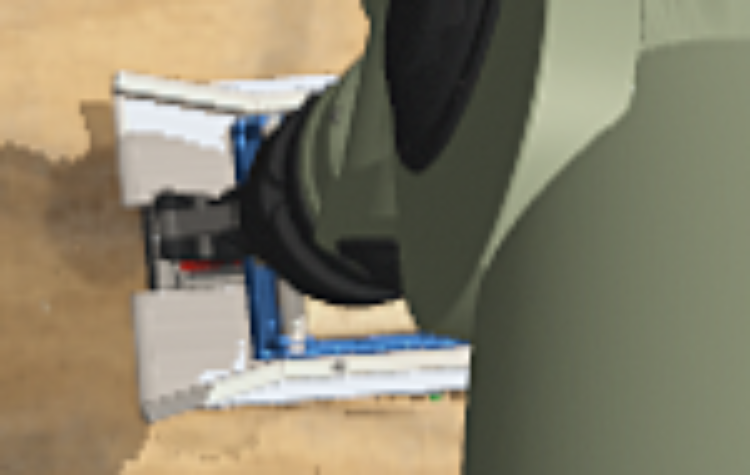

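The red flap now shows behind the tail at about (320,290). Zooming to see whether it is up.

```bash
python3 - <<'E'
from cfg import *
import cv2
favg(8)
im=imaging.capture("scene"); cv2.imwrite("pics/full9.png",im)
cv2.imwrite("pics/s9.png",cv2.resize(im[175:230,305:375],None,fx=10,fy=10,interpolation=cv2.INTER_CUBIC))
cv2.imwrite("pics/s9b.png",cv2.resize(cv2.imread("pics/scene0.png")[175:230,305:375],None,fx=10,fy=10,interpolation=cv2.INTER_CUBIC))
E
```

```text
t37.7 c_act 118.29 along -14.35 lat 1.31 z 5.70 tcpz 77.14
```

View pics/s9.png

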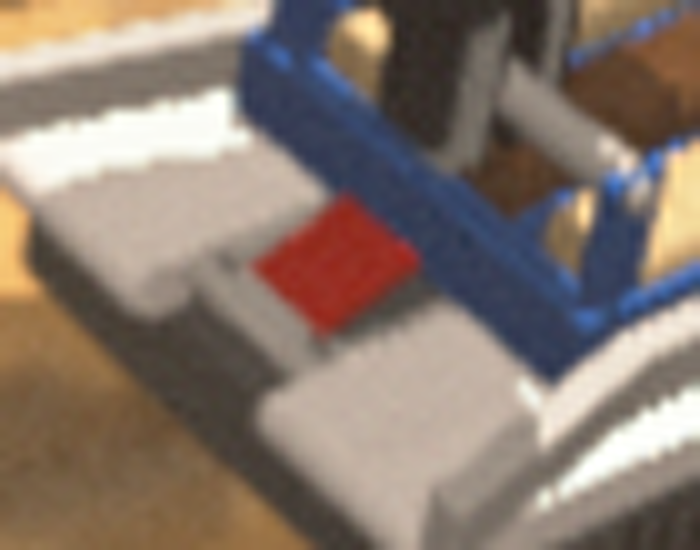

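View pics/s9b.png

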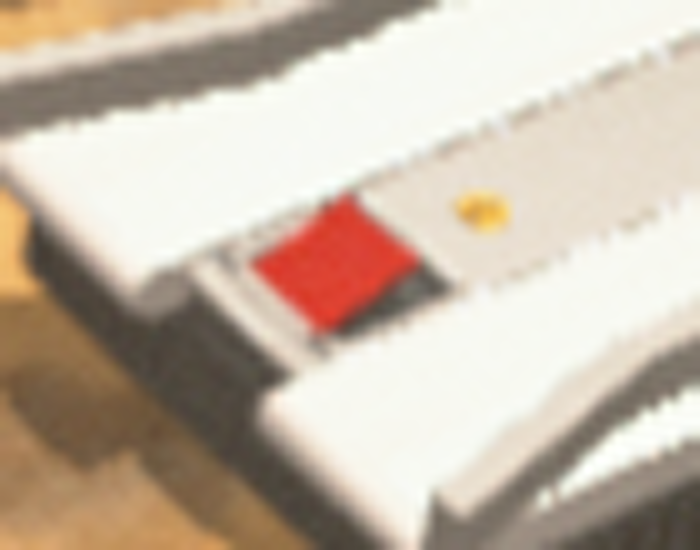

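The flap's corners match the starting picture exactly (250,265 / 415,262), so the catch is up. Now I'll ease back onto the catch until the tool is unloaded, then release.

```bash
python3 - <<'E'
from cfg import *
z=77.15;lat=.2;c=122.2
while c>112:
    c-=.7
    bot.movel(tgt(c,lat,z),max_speed=10); ca,f,fl=favg(3)
    if f>-1.2: break
print(c)
E
```

```text
t38.1 c_act 118.26 along -12.48 lat 1.76 z 4.92 tcpz 77.13
t38.4 c_act 117.99 along -11.02 lat 1.47 z 4.84 tcpz 77.14
t38.8 c_act 117.56 along -10.55 lat 1.57 z 4.13 tcpz 77.15
t39.1 c_act 117.09 along -9.52 lat 1.23 z 3.97 tcpz 77.14
t39.5 c_act 116.64 along -8.88 lat 1.16 z 3.54 tcpz 77.16
t39.8 c_act 116.44 along -7.71 lat 1.07 z 4.29 tcpz 77.14
t40.2 c_act 116.37 along -5.49 lat 0.44 z 2.97 tcpz 77.15
t40.5 c_act 116.32 along -4.76 lat 0.73 z 2.41 tcpz 77.17
t40.9 c_act 116.25 along -2.42 lat 1.89 z 2.01 tcpz 77.16
t41.2 c_act 116.13 along 2.29 lat 2.03 z 0.45 tcpz 77.18
115.19999999999997
```

The tray holds at c≈116.3 against the catch while the tool unloads to about zero, so it's latched. Release.

```bash
python3 - <<'E'
from cfg import *
import cv2
bot.movel(tgt(115.6,.1,77.15),max_speed=10); favg(4)
bot.grip(0.1,20); bot.grip(0.45,20); bot.dwell(.2); favg(4)
p=bot.get_state()["tcp_pos"]
print(bot.movel([p[0],p[1],125],max_speed=50,threshold=6)); favg(3)
p=bot.get_state()["tcp_pos"]
bot.movel([p[0],p[1],230],max_speed=150)
bot.movel([430,250,260],max_speed=200); bot.dwell(.3); st()
for n in("scene","top"): cv2.imwrite(f"pics/{n}10.png",imaging.capture(n))
cv2.imwrite("pics/s10.png",cv2.resize(cv2.imread("pics/scene10.png")[130:255,280:450],None,fx=4.5,fy=4.5,interpolation=cv2.INTER_CUBIC))
cv2.imwrite("pics/t10.png",cv2.resize(cv2.imread("pics/top10.png")[60:280,185:445],None,fx=3,fy=2.7,interpolation=cv2.INTER_CUBIC))
E
```

```text
t41.6 c_act 116.08 along 3.61 lat 2.84 z -0.82 tcpz 77.19
t42.5 c_act 115.51 along -0.24 lat 0.11 z 0.24 tcpz 77.14
False
t43.8 c_act 115.48 along 0.02 lat -0.23 z -0.18 tcpz 124.62
 t46.6 tcp [430.19 249.64 259.96] along -0.5 lat -0.3 z 0.8 tq [ 0.01  0.03 -0.07] op 0.45
```

View pics/s10.png

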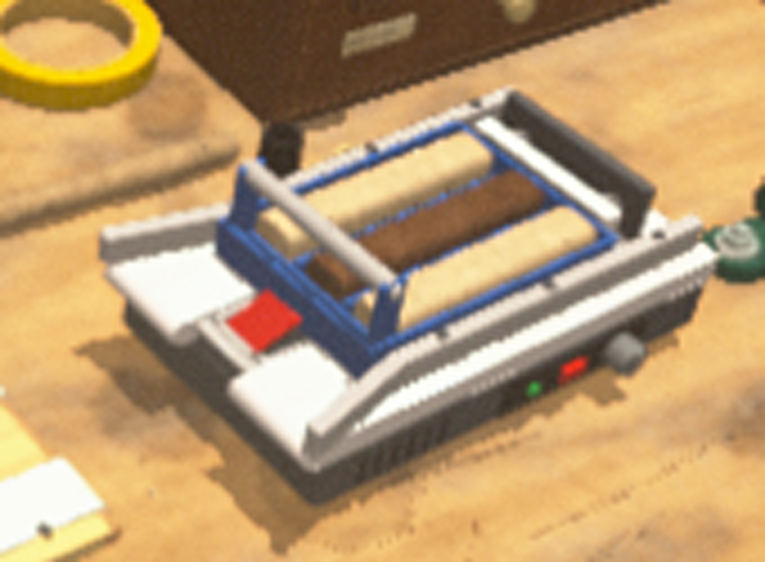

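View pics/t10.png

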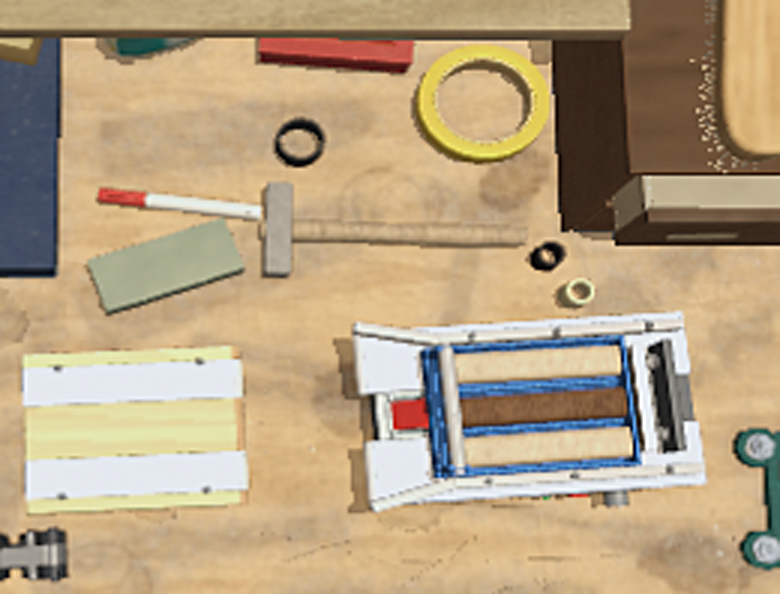

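The tray sits between the guides with its tail right against the red flap, which is still up, at about (262,320) in the scene crop. The blanks are in the tray, and the hammer, stone and marker are where they were. Handing in.

```bash
python3 -c "
from bench import bot
print(bot.sign_off(), bot.get_state()['t'])"
```

```text
the job is handed in; nothing more can be done
the job is handed in; nothing more can be done
```

The tray is on the curing plate, latched behind the red catch and let go. I handed the job in at about 47 s of the 72 s allowed.

- **Crossing:** I held the tray by its handle with about 70 N of grip. I pressed about 6–7 N down while its tail was on the stand, then carried the tail's weight (about 3 N) once it left. The handle came down 1.5 mm to the height that is level on the plate. Side force in the guides was about 1–2 N at most.
- **Pressing home:** The tray met the stop 112.7 mm in. I pressed it to 118.3 mm, which is about 5.7 mm of stop travel. The force peaked at about 14 N, including about 1 N of sliding friction, so the stop was not rammed solid.
- **Latch:** The flap looked the same as when it started, standing up. When I eased back, the tray stopped at about 116.3 mm and the tool force fell to zero, so the catch was holding it.
- **Last pictures:** With the arm clear, the tray's tail is right against the raised catch and all three blanks are in the tray. The hammer, stone and marker look undisturbed.

**Disagreements:** The two cameras differed by about 3–5 mm on absolute position, so I placed the tray relative to the plate from the top camera only. I had no direct reading of the catch or the stop, so the latch was judged from the pictures and forces. Easing back put a brief pull of about 3–4 N towards the tail against the catch before I released.

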